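Return a petri dish to its stack

TASK

Put the loose lidded petri dish on top of the stack of dishes of its own size, the smaller of the two stacks that stand in sleeves. Lower it gently until you feel it touch the stack, then let go, leaving it flat and centred on the stack.

Things in the scene. Friction and masses are not known exactly. Their poses are not given: they have to be found in the camera images.
- dish: the loose petri dish with its tan agar and pale lid (one round rigid piece): 62 mm in diameter, 15 mm high, about 45 g, lying flat on the bench by itself. Origin at the centre of its underside, z up; its yaw means nothing. (A wall shelf hangs 0.6 m above the back of the bench: carry the dish low, at 0.1 to 0.15 m)
- magazine_small: smaller dish magazine: fixed upright grey round sleeve, 76 mm across, 45 mm high (foot flange 88 mm), clamp knob on one side. In it a stack of dishes like the loose one, 62 mm across, stands on a lift platform; its level top is centred on the sleeve, 55 to 89 mm above the bench, differing each time. The platform yields only to more than about 25 N. Origin: centre of its underside, z up
- magazine_large: the larger dish magazine, not to be used: the same but for dishes 90 mm in diameter, sleeve 104 mm outside diameter and 45 mm high (foot flange 116 mm), its stack also 55 to 89 mm high. Fixed. Origin at the centre of its underside

How it is judged:
On the way:
1. the dish, still held in the fingers, touches the smaller stack: within 15 mm of its centre, level within 8 degrees (contact force between dish and magazine_small above 0.3 N and contact force between the fingers and dish above 0.5 N and horizontal distance between dish and magazine_small below 0.015 m and angle between dish's own z axis and vertical below 0.14 rad), for 0.1 s.
At the end, for the whole second after the job is handed in: the dish lies at rest and right way up on the smaller stack, its centre within 15 mm of the stack's axis and level within 8 degrees (horizontal distance between dish and magazine_small below 0.015 m and angle between dish's own z axis and vertical below 0.14 rad and contact force between dish and magazine_small above 0.1 N and z of dish in the frame of magazine_small above 0.045 m and linear speed of dish below 0.02 m/s); the robot touches nothing.
It fails at once if the dish is pressed onto the stack with more than 40 N (contact force between dish and magazine_small above 40 N).
It also fails if it takes over 38 s, if anything falls off the work surface, if the arm or the gripper's body presses on something with over 40 N, if the wrist force passes 120 N, or if a joint passes its speed limit or range.

ROBOT

A 6-joint arm with a two-finger parallel gripper is mounted at the origin on a cart in front of the work surface, level with it; the furniture and walls round the work are solid. World frame = base frame: x ahead of the robot, y to its left, z up, the work surface at z = 0. Lengths are in m, angles in rad, forces in N, time in s.
With the tool pointing down it reaches from about 0.35 to 0.875 m from the base axis. Payload 4.2 kg.
Tool frame: the origin (TCP) lies midway between the tips of the shut fingers; the grasp point (between the pads) lies grasp_offset behind it (grasp_offset is the distance from the TCP to the grasp point, in m); z points along the fingers, y is the line along which they close (so a half turn about z gives the same grasp; the last joint's range is limited). The gripper opens to 87 mm and grips with 3 to 60 N. Pads are 19 mm wide; open, the fingers measure 117 mm over their backs; the gripper's body (75 mm by 190 mm) begins 51 mm behind the grasp point.
Start: joints at [-1.043, 0.385, 0.008, 0, -1.194, -0.259], TCP at [0.166, -0.603, 0.223] pointing down, gripper open.
Joint ranges: [-3.14, 3.14], [-1.21, 2.06], [-1.07, 1.41], [-3.16, 2.05], [-2.99, -0.16], [-3.1, 3.1]. Speed limits (rad/s): [2.79, 2.79, 3.14, 3.14, 3.14, 3.14].

INTERFACE

Orientations are given as a unit quaternion [w, x, y, z].
In Python, from station import get_state, read_camera, camera_info, sign_off, boxes_of, cut_out, grasp_offset gives the robot as it stands. The module is installed in compiled form; this text tells all that it offers.
- The arm moves only by the tool send_rows, never from a script. Its argument "rows" is a list that holds one entry, the list of rows, each a list of 7 numbers: the shift along the tool's x, y, z in m, then the turn, a rotation vector about the tool's x, y, z in degrees, then the finger opening in m, from 0 to 0.087. A call has 1 to 20 rows; each row shifts and turns the commanded pose from where the row before left it, along the tool's axes as they then stand; what a row does not reach is not made up. A row lasts 1/10 s, in which the tool goes at most 50 mm and 8.59 degrees, less where a joint would pass 70% of its speed; a pose out of reach is approached as far as the arm can. A call with a gripper value outside its range is refused whole. The fingers move at their own pace and stop on an object; "newtons" is the grip in N (left out, the last holds). Time passes only in rows, so rows that do not move let the fingers close. It gives the time, the measured TCP pose, the force, the opening and the grip force at its end, in the units of the state.
- get_state(): the state, without advancing time (a new reading comes with each control period).
- read_camera(name): name is "side" or "top"; returns the picture (420x560x3 uint8, red, green, blue); there is no depth.
- camera_info(name): a dict with "fovy" (degrees; the focal length in pixels is half the picture's height over the tangent of half this angle, whatever the lens; pixels are square), "cx", "cy" (the principal point, pixels), "k1" (the pictures are not rectified: a ray, as slopes to the right and down, at radius r is drawn at 1 + k1 r^2 times it, then the intrinsics apply), "R" (3x3) and "t" (3): a world point X has camera coordinates R X + t. Camera axes: x right, y down, z forward; pixel columns grow to the right and rows downward; lengths in m; the calibration is good to about 2 mm. A picture is of the moment at which its call begins. camera_info takes no time and is no camera call.
- sign_off(): hands the job in; it is judged then, once.
Trained networks look in the newest picture that a camera, given by its name, has taken for a name from the list of things; names that differ only in an ending like _2 or _b are one class to them, and where a whole thing is asked for, a point or a joint stands for the part that bears it (a point fixed in the world has none). Each returns a list of dicts, best first, with "confidence" (0 to 1); they miss things now and then, are a little off and sometimes report something else, mostly with a low value. They report only what shows in the picture. A call takes as long as a camera call.
- boxes_of(name, camera): "point" ([x, y, z] in m, in the coordinates of the camera as it stood for that picture, good to about 4 mm: the middle of the surface that is visible of it).
- cut_out(name, camera): "region" (420x560 bool, what is visible of it).
The state is a dict: "time_s": time; "qpos": joint angles; "dq": joint speeds; "joint_torque": joint torques, N m; "tool_pos": TCP position; "tcp_rot": TCP orientation; "force": force on the tool from outside, world axes, zero at the start; "torque": the same for the moment, N m; "grip_width": finger opening in m; "finger_force": force on a finger pad.
Only numpy, scipy, OpenCV 4.12 (cv2) and the standard library are available. Lean on these libraries where they do the work, as an engineer would, in place of code of your own. Each camera call takes 0.05 s, during which the arm holds its last target. There are 200 camera calls.

## Working session

There is one attempt and no reset: what is moved stays moved. The work goes in short steps, Python scripts to look and compute and a tool call to move; the robot and the scene stay as the last step left them, time stands still between calls to the robot, and variables do not carry over. Pictures are saved under pics/ and viewed, at most 10 in all, crops included, and the job is handed in when it is done.

Besides the shell and the picture viewer there is one more tool, called after "Emit:" as name(argument=value, ...), one argument or row to a line, values as JSON. send_rows: Moves the arm, as the interface text tells. Its arguments: {"type":"object","properties":{"rows":{"type":"array","items":{"type":"array","items":{"type":"array","items":{"type":"number"}}}},"newtons":{"type":"number"}},"required":["rows"]}

```bash
mkdir -p pics; cat > h.py <<'E'
import numpy as np,cv2
from station import *
def K(c):
    i=camera_info(c); f=210/np.tan(np.radians(i["fovy"])/2)
    return i,f,np.array(i["R"]),np.array(i["t"])
def ray(c,uv):
    i,f,R,t=K(c); d=(np.array(uv,float)-[i["cx"],i["cy"]])/f; s=d.copy()
    for _ in range(30): s=d/(1+i["k1"]*(s@s))
    return -R.T@t, R.T@np.r_[s,1]
def at_z(c,uv,z):
    o,d=ray(c,uv); return o+d*(z-o[2])/d[2]
def proj(c,X):
    i,f,R,t=K(c); p=R@np.array(X,float)+t; s=p[:2]/p[2]
    return s*(1+i["k1"]*(s@s))*f+[i["cx"],i["cy"]]
E
python3 - <<'E'
from h import *
np.set_printoptions(precision=4,suppress=True)
print(get_state(),grasp_offset)
for c in("top","side"):
    im=read_camera(c); cv2.imwrite(f"pics/{c}0.png",im[:,:,::-1])
    i,f,R,t=K(c); print(c,"cam",-R.T@t,f,i["k1"])
    for n in("dish","magazine_small","magazine_large"):
        for b in boxes_of(n,c)[:3]: print(n,b["confidence"],R.T@(np.array(b["point"])-t),proj(c,R.T@(np.array(b["point"])-t)))
        for k,b in enumerate(cut_out(n,c)[:2]):
            m=b["region"]; np.save(f"pics/{c}_{n}_{k}.npy",m); v,u=np.nonzero(m); print("  reg",b["confidence"],m.sum(),u.min(),u.max(),v.min(),v.max(),u.mean(),v.mean())
E
```

```text
{'time_s': 0.0, 'qpos': array([-1.0434,  0.3855,  0.0066, -0.0005, -1.194 , -0.2586]), 'dq': array([-0.0013, -0.0005,  0.0001, -0.0002, -0.0018,  0.0016]), 'joint_torque': array([  0.0007, -39.067 ,  18.7405,   4.22  ,   0.0109,  -0.0002]), 'tool_pos': array([ 0.1659, -0.602 ,  0.2215]), 'tcp_rot': array([-0.0002, -0.1339,  0.991 ,  0.0011]), 'force': array([ 0.0072,  0.5694, -0.2695]), 'torque': array([-0.0012,  0.0064,  0.0282]), 'finger_force': 0.0, 'grip_width': 0.0870675672824676} 0.0187
top cam [ 0.3493 -0.015   1.0628] 505.52080204098525 0.011975676162801237
dish 0.78 [ 0.4706 -0.0278  0.0122] [302.2479 200.7746]
  reg 0.95 680 289 318 186 215 303.6485294117647 200.075
magazine_small 0.88 [0.4676 0.2417 0.056 ] [168.6546 199.6458]
  reg 0.87 1433 149 192 182 225 170.32658757850663 201.84298674110258
magazine_large 0.66 [ 0.4911 -0.2293  0.0661] [404.4654 187.4636]
  reg 0.74 2540 375 432 160 219 403.85905511811023 187.66102362204725
side cam [-0.3093  0.442   0.602 ] 505.5837798925536 -0.09903349043810984
dish 0.88 [ 0.4617 -0.0278  0.0106] [306.0046 226.6757]
  reg 0.82 439 292 318 217 236 305.1343963553531 226.28473804100227
magazine_small 0.94 [0.4464 0.2605 0.0397] [176.5525 257.5685]
  reg 0.87 1686 159 203 235 281 179.59311981020167 258.43594306049823
magazine_large 0.83 [ 0.4875 -0.2001  0.0475] [365.9289 188.0049]
  reg 0.68 1195 350 385 168 213 367.9497907949791 189.23347280334727
```

```bash
python3 - <<'E'
import cv2,numpy as np
a=cv2.imread("pics/top0.png");b=cv2.imread("pics/side0.png")
A=cv2.resize(a[130:250,130:450],None,fx=2.5,fy=2.5,interpolation=2)
B=cv2.resize(b[150:300,140:400],None,fx=3,fy=3,interpolation=2)[:300]
B=cv2.resize(b[160:290,140:400],(800,400),interpolation=2)
A=A[:,:800]
A=cv2.resize(A[:,:],(530,200)) if 0 else A
cv2.imwrite("pics/c0.png",np.vstack([A[:200+100],cv2.resize(B,(800,300))]))
E
```

```text
(no output)
```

View pics/c0.png

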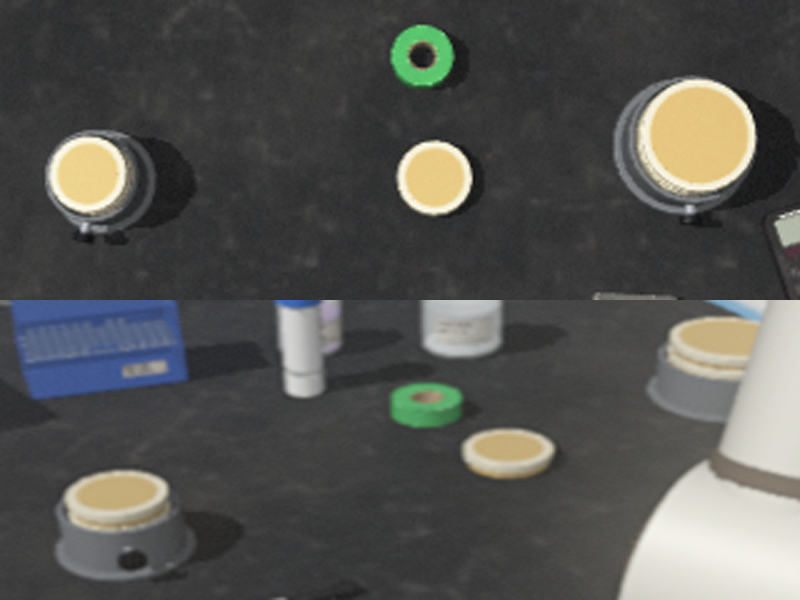

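View pics/side0.png

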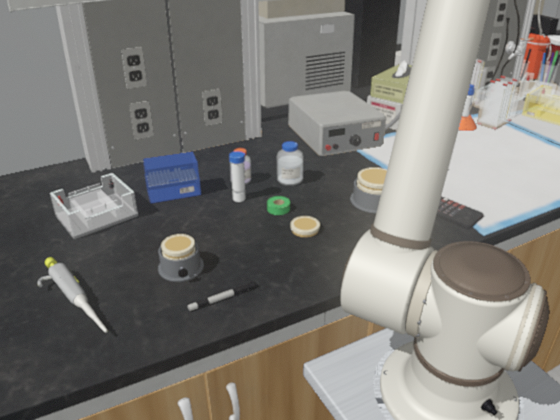

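```bash
cat >> h.py <<'E'
def discs(c,im,names):
    out={}
    hsv=cv2.cvtColor(im,cv2.COLOR_RGB2HSV).astype(int)
    for n,(u,v) in names.items():
        m=((abs(hsv[...,0]-19)<9)&(hsv[...,1]>85)&(hsv[...,2]>110)).astype(np.uint8)
        w=np.zeros_like(m); cv2.circle(w,(int(u),int(v)),27,1,-1); m&=w
        m=cv2.morphologyEx(m,cv2.MORPH_OPEN,np.ones((3,3),np.uint8))
        cs,_=cv2.findContours(m,cv2.RETR_EXTERNAL,cv2.CHAIN_APPROX_NONE); k=max(cs,key=cv2.contourArea)
        e=cv2.fitEllipse(cv2.convexHull(k)); M=cv2.moments(k)
        out[n]=(np.array(e[0]),np.array([M["m10"],M["m01"]])/M["m00"],e[1])
    return out
def tri(p,q):
    o1,d1=ray("top",p);o2,d2=ray("side",q)
    s=np.linalg.lstsq(np.c_[d1,-d2],o2-o1,rcond=None)[0]
    a,b=o1+s[0]*d1,o2+s[1]*d2
    return (a+b)/2,np.linalg.norm(a-b)
E
python3 - <<'E'
from h import *
np.set_printoptions(precision=4,suppress=True)
ld=lambda c:cv2.imread(f"pics/{c}0.png")[:,:,::-1].copy()
T=discs("top",ld("top"),dict(dish=(303,200),st=(166,199))); S=discs("side",ld("side"),dict(dish=(305,226),st=(179,246)))
for n in T:
    print(n,T[n],S[n]); 
    for j in(0,1): print(tri(T[n][j],S[n][j]))
print([at_z("top",T["dish"][1],.013)],[at_z("side",S["dish"][1],.013)])
for c in("top","side"):
  for k in ("dish","magazine_small"):
    m=np.load(f"pics/{c}_{k}_0.npy").astype(np.uint8)
    M=cv2.moments(m,True);print(c,k,M["m10"]/M["m00"],M["m01"]/M["m00"])
# sleeve axis check: sleeve outer rim in top picture for candidate axis
E
```

```text
dish (array([303.4013, 200.5005]), array([303.3442, 200.5764]), (22.716135025024414, 22.975502014160156)) (array([304.9376, 223.3823]), array([304.6814, 223.4252]), (10.24258804321289, 20.833173751831055))
(array([ 0.471 , -0.0303,  0.0129]), np.float64(0.0003212050163022012))
(array([ 0.471 , -0.03  ,  0.0129]), np.float64(0.00020483065681166596))
st (array([164.6397, 199.1641]), array([164.6401, 199.1297]), (23.069726943969727, 23.76124382019043)) (array([177.5, 243. ]), array([177.5, 243. ]), (12.59046745300293, 24.465457916259766))
(array([0.4685, 0.2498, 0.0555]), np.float64(0.00038552256969597113))
(array([0.4686, 0.2498, 0.0555]), np.float64(0.00041523518888681766))
[array([ 0.4709, -0.0301,  0.013 ])] [array([ 0.4709, -0.0298,  0.013 ])]
top dish 303.6485294117647 200.075
top magazine_small 170.32658757850663 201.84298674110258
side dish 305.1343963553531 226.28473804100227
side magazine_small 179.59311981020167 258.43594306049823
```

The top view shows the loose dish at px (303,200), the small stack top at (165,199) and the large magazine at (404,187). The green roll at (299,152) is a distractor. The two views triangulate to within 0.4 mm: the dish is at (0.471, -0.030) and the stack at (0.4686, 0.2498), with its top at about z = 0.058.

Emit:
send_rows(
  rows=[
    [[-0.01, 0.0105, 0.002, 0, 0, 0, 0.087], [-0.02, 0.021, 0.005, 0, 0, 0, 0.087], [-0.024, 0.0253, 0.006, 0, 0, 0, 0.087], [-0.024, 0.0253, 0.006, 0, 0, 0, 0.087], [-0.024, 0.0253, 0.006, 0, 0, 0, 0.087], [-0.024, 0.0253, 0.006, 0, 0, 0, 0.087], [-0.024, 0.0253, 0.006, 0, 0, 0, 0.087], [-0.024, 0.0253, 0.006, 0, 0, 0, 0.087], [-0.024, 0.0253, 0.006, 0, 0, 0, 0.087], [-0.024, 0.0253, 0.006, 0, 0, 0, 0.087], [-0.024, 0.0253, 0.006, 0, 0, 0, 0.087], [-0.024, 0.0253, 0.006, 0, 0, 0, 0.087], [-0.024, 0.0253, 0.006, 0, 0, 0, 0.087], [-0.024, 0.0253, 0.006, 0, 0, 0, 0.087], [-0.024, 0.0253, 0.006, 0, 0, 0, 0.087], [-0.024, 0.0253, 0.006, 0, 0, 0, 0.087], [-0.024, 0.0253, 0.006, 0, 0, 0, 0.087], [-0.02, 0.021, 0.005, 0, 0, 0, 0.087], [-0.01, 0.0105, 0.002, 0, 0, 0, 0.087], [0, 0, 0, 0, 0, 0, 0.087]],
  ],
)

```text
time_s: 2.7
tool_pos: [0.4542, -0.0632, 0.1185]
tcp_rot: [0.0, -0.135, 0.991, -0.0]
force: [0.1, 0.6, 0.6]
grip_width: 0.087
finger_force: 0.0
```

```bash
cat >> h.py <<'E'
from scipy.spatial.transform import Rotation
def go(tgt):
    s=get_state(); q=s["tcp_rot"]; R=Rotation.from_quat([q[1],q[2],q[3],q[0]]).as_matrix()
    print("t",s["time_s"],"pos",s["tool_pos"],"F",s["force"],"w",s["grip_width"],s["finger_force"])
    print("R",R.round(4).tolist()); print("tool delta",R.T@(np.array(tgt)-s["tool_pos"]))
E
python3 -c "
from h import *
go([.471,-.030,.004])"
```

```text
t 2.7 pos [ 0.45420588 -0.06322612  0.11847322] F [0.13790877 0.62745059 0.55847525] w 0.08699391517889829 0.0
R [[-0.9634, -0.268, 0.0001], [-0.268, 0.9634, -0.0001], [-0.0001, -0.0001, -1.0]]
tool delta [-0.02507455  0.02752308  0.1144722 ]
```

Emit:
send_rows(
  rows=[
    [[-0.0085, 0.009, 0.02, 0, 0, 0, 0.087], [-0.0085, 0.009, 0.02, 0, 0, 0, 0.087], [-0.008, 0.0095, 0.02, 0, 0, 0, 0.087], [0, 0, 0.01, 0, 0, 0, 0.087], [0, 0, 0, 0, 0, 0, 0.087], [0, 0, 0, 0, 0, 0, 0.087]],
  ],
)

```text
time_s: 3.3
tool_pos: [0.4701, -0.032, 0.0491]
tcp_rot: [0.0, -0.134, 0.991, -0.0]
force: [0.4, -0.4, 0.5]
grip_width: 0.0872
finger_force: 0.0
```

```bash
python3 -c "
from h import *
go([.471,-.030,.004])"
```

```text
t 3.3 pos [ 0.47013561 -0.03200972  0.04906769] F [ 0.37177821 -0.35523681  0.50126856] w 0.08719020521603457 0.0
R [[-0.9643, -0.2649, 0.0003], [-0.2649, 0.9643, -0.0001], [-0.0003, -0.0002, -1.0]]
tool delta [-0.0013545   0.00171816  0.04506768]
```

Emit:
send_rows(
  rows=[
    [[-0.0014, 0.0017, 0.015, 0, 0, 0, 0.087], [0, 0, 0.015, 0, 0, 0, 0.087], [0, 0, 0.008, 0, 0, 0, 0.087], [0, 0, 0.004, 0, 0, 0, 0.087], [0, 0, 0.003, 0, 0, 0, 0.087], [0, 0, 0, 0, 0, 0, 0.087], [0, 0, 0, 0, 0, 0, 0.087]],
  ],
)

```text
time_s: 4.0
tool_pos: [0.4714, -0.0292, 0.004]
tcp_rot: [0.0, -0.134, 0.991, 0.0]
force: [-0.8, -0.3, 0.3]
grip_width: 0.0866
finger_force: 0.0
```

Emit:
send_rows(
  rows=[
    [[0, 0, 0, 0, 0, 0, 0.05], [0, 0, 0, 0, 0, 0, 0.05], [0, 0, 0, 0, 0, 0, 0.05], [0, 0, 0, 0, 0, 0, 0.05], [0, 0, 0, 0, 0, 0, 0.05], [0, 0, 0, 0, 0, 0, 0.05], [0, 0, 0, 0, 0, 0, 0.05], [0, 0, 0, 0, 0, 0, 0.05]],
  ],
  newtons=15,
)

```text
time_s: 4.8
tool_pos: [0.4711, -0.0292, 0.0036]
tcp_rot: [0.0, -0.134, 0.991, -0.0]
force: [-0.3, 0.6, 1.4]
grip_width: 0.0619
finger_force: 15.0
```

```bash
python3 -c "
from h import *
go([.4686,.2498,.12])
im=read_camera('side');cv2.imwrite('pics/g1.png',cv2.resize(im[160:290,140:400,::-1],(800,400),interpolation=2))"
```

```text
t 4.8 pos [ 0.47112931 -0.02920428  0.00364729] F [-0.30548124  0.61982858  1.41824673] w 0.061854344775858314 15.000130087137222
R [[-0.9641, -0.2657, 0.0001], [-0.2657, 0.9641, 0.0], [-0.0001, -0.0, -1.0]]
tool delta [-0.07170387  0.26964518 -0.11635194]
```

View pics/g1.png

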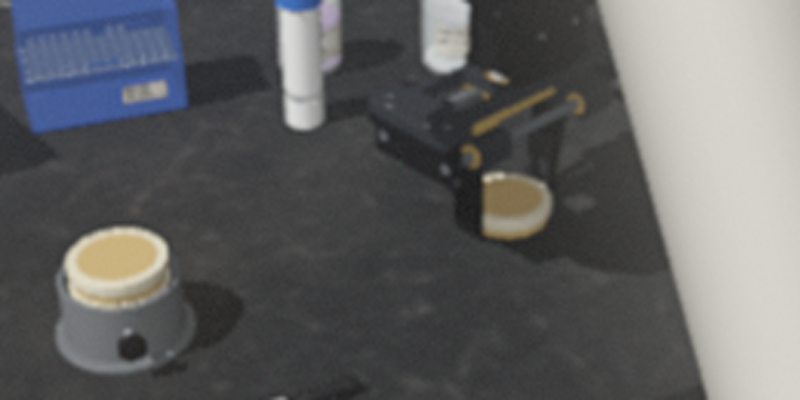

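The view shows the dish, at crop (515,205), held between the fingers. The opening is 61.9 mm at 15 N, so the grasp is across the full diameter. Next I lift and carry it.

Emit:
send_rows(
  rows=[
    [[0, 0, -0.01, 0, 0, 0, 0.05], [0, 0, -0.02, 0, 0, 0, 0.05], [0, 0, -0.03, 0, 0, 0, 0.05], [0, 0, -0.03, 0, 0, 0, 0.05], [-0.0017, 0.0066, -0.018, 0, 0, 0, 0.05], [-0.005, 0.018, -0.008, 0, 0, 0, 0.05], [-0.006, 0.023, 0, 0, 0, 0, 0.05], [-0.006, 0.023, 0, 0, 0, 0, 0.05], [-0.006, 0.023, 0, 0, 0, 0, 0.05], [-0.006, 0.023, 0, 0, 0, 0, 0.05], [-0.006, 0.023, 0, 0, 0, 0, 0.05], [-0.006, 0.023, 0, 0, 0, 0, 0.05], [-0.006, 0.023, 0, 0, 0, 0, 0.05], [-0.006, 0.023, 0, 0, 0, 0, 0.05], [-0.006, 0.023, 0, 0, 0, 0, 0.05], [-0.006, 0.02, 0, 0, 0, 0, 0.05], [-0.005, 0.018, 0, 0, 0, 0, 0.05], [0, 0, 0, 0, 0, 0, 0.05], [0, 0, 0, 0, 0, 0, 0.05], [0, 0, 0, 0, 0, 0, 0.05]],
  ],
)

```text
time_s: 6.85
tool_pos: [0.4683, 0.249, 0.1195]
tcp_rot: [-0.0, -0.134, 0.991, -0.0]
force: [-0.9, 0.4, -0.8]
grip_width: 0.0616
finger_force: 15.0
```

```bash
python3 - <<'E'
from h import *
np.set_printoptions(precision=4,suppress=True)
go([.4686,.2498,.064])
b=read_camera('side')
for d in boxes_of('dish','side')[:2]:
    i,f,R,t=K('side');print(d["confidence"],R.T@(np.array(d["point"])-t))
a=read_camera('top')
for d in boxes_of('dish','top')[:2]:
    i,f,R,t=K('top');print(d["confidence"],R.T@(np.array(d["point"])-t))
cv2.imwrite('pics/h1.png',np.hstack([cv2.resize(a[150:250,115:215,::-1],(400,400),interpolation=2),cv2.resize(b[190:290,130:230,::-1],(400,400),interpolation=2)]))
E
```

```text
t 6.85 pos [0.4683 0.249  0.1195] F [-0.911   0.4075 -0.7726] w 0.061639181528569134 14.999851137399673
R [[-0.9643, -0.2649, -0.0007], [-0.2649, 0.9643, -0.0005], [0.0008, -0.0003, -1.0]]
tool delta [-0.0005  0.0007  0.0555]
0.87 [0.4565 0.2462 0.1264]
0.58 [0.4483 0.2474 0.1296]
```

View pics/h1.png

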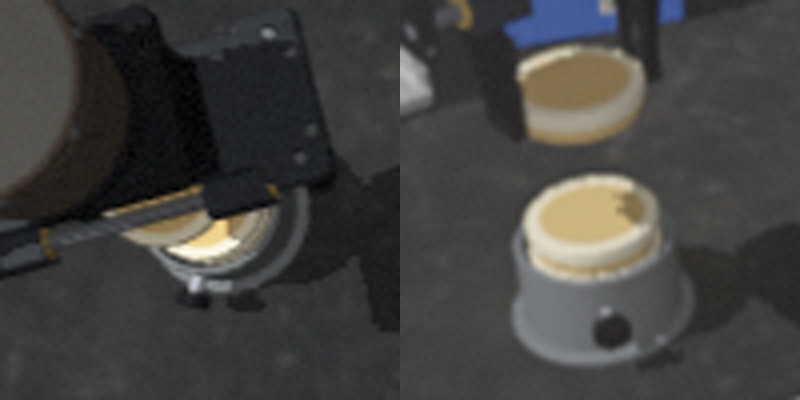

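The dish hangs level between the fingers directly above the stack, in the right half of the picture at (580,95) with the stack at (590,220). I lower it to about 8 mm above the expected contact.

Emit:
send_rows(
  rows=[
    [[-0.0005, 0.0007, 0.008, 0, 0, 0, 0.05], [0, 0, 0.014, 0, 0, 0, 0.05], [0, 0, 0.014, 0, 0, 0, 0.05], [0, 0, 0.009, 0, 0, 0, 0.05], [0, 0, 0.004, 0, 0, 0, 0.05], [0, 0, 0, 0, 0, 0, 0.05], [0, 0, 0, 0, 0, 0, 0.05], [0, 0, 0, 0, 0, 0, 0.05]],
  ],
)

```text
time_s: 7.85
tool_pos: [0.4693, 0.2509, 0.0711]
tcp_rot: [0.001, -0.134, 0.991, 0.0]
force: [-0.3, 0.4, -0.2]
grip_width: 0.0614
finger_force: 15.0
```

Emit:
send_rows(
  rows=[
    [[0, 0, 0.001, 0, 0, 0, 0.05], [0, 0, 0.001, 0, 0, 0, 0.05], [0, 0, 0.001, 0, 0, 0, 0.05], [0, 0, 0.001, 0, 0, 0, 0.05], [0, 0, 0, 0, 0, 0, 0.05], [0, 0, 0, 0, 0, 0, 0.05]],
  ],
)

```text
time_s: 8.45
tool_pos: [0.4689, 0.2505, 0.0665]
tcp_rot: [-0.0, -0.134, 0.991, -0.0]
force: [0.4, -0.2, -0.4]
grip_width: 0.0612
finger_force: 15.0
```

Bottom is at about 0.063, so contact should be close; I continue in 1 mm steps, then 0.5 mm steps, checking the force.

Emit:
send_rows(
  rows=[
    [[0, 0, 0.001, 0, 0, 0, 0.05], [0, 0, 0.001, 0, 0, 0, 0.05], [0, 0, 0.001, 0, 0, 0, 0.05], [0, 0, 0, 0, 0, 0, 0.05]],
  ],
)

```text
time_s: 8.85
tool_pos: [0.4688, 0.2505, 0.0634]
tcp_rot: [-0.0, -0.134, 0.991, -0.0]
force: [-0.0, 0.1, -0.4]
grip_width: 0.0617
finger_force: 15.0
```

Emit:
send_rows(
  rows=[
    [[0, 0, 0.0005, 0, 0, 0, 0.05], [0, 0, 0.0005, 0, 0, 0, 0.05], [0, 0, 0, 0, 0, 0, 0.05]],
  ],
)

```text
time_s: 9.15
tool_pos: [0.4689, 0.2505, 0.0625]
tcp_rot: [-0.0, -0.134, 0.991, -0.0]
force: [0.6, -0.2, -0.1]
grip_width: 0.0615
finger_force: 15.0
```

Emit:
send_rows(
  rows=[
    [[0, 0, 0.0005, 0, 0, 0, 0.05], [0, 0, 0.0005, 0, 0, 0, 0.05], [0, 0, 0, 0, 0, 0, 0.05]],
  ],
)

```text
time_s: 9.45
tool_pos: [0.4689, 0.2505, 0.0615]
tcp_rot: [-0.0, -0.134, 0.991, -0.0]
force: [0.1, -0.3, -0.7]
grip_width: 0.0615
finger_force: 15.0
```

Emit:
send_rows(
  rows=[
    [[0, 0, 0.0005, 0, 0, 0, 0.05], [0, 0, 0.0005, 0, 0, 0, 0.05], [0, 0, 0, 0, 0, 0, 0.05]],
  ],
)

```text
time_s: 9.75
tool_pos: [0.469, 0.2506, 0.0611]
tcp_rot: [0.0, -0.134, 0.991, 0.0]
force: [-1.8, -1.0, 4.1]
grip_width: 0.0613
finger_force: 15.0
```

Contact is felt at 4 N. I hold for a moment, then release.

Emit:
send_rows(
  rows=[
    [[0, 0, 0.0003, 0, 0, 0, 0.05], [0, 0, 0, 0, 0, 0, 0.05], [0, 0, 0, 0, 0, 0, 0.05], [0, 0, 0, 0, 0, 0, 0.05]],
  ],
)

```text
time_s: 10.15
tool_pos: [0.469, 0.2506, 0.0611]
tcp_rot: [0.0, -0.134, 0.991, 0.0]
force: [-2.5, -1.9, 6.5]
grip_width: 0.0616
finger_force: 15.0
```

Emit:
send_rows(
  rows=[
    [[0, 0, 0, 0, 0, 0, 0.066], [0, 0, 0, 0, 0, 0, 0.07], [0, 0, 0, 0, 0, 0, 0.078], [0, 0, 0, 0, 0, 0, 0.085], [0, 0, 0, 0, 0, 0, 0.085], [0, 0, 0, 0, 0, 0, 0.085], [0, 0, 0, 0, 0, 0, 0.085]],
  ],
)

```text
time_s: 10.85
tool_pos: [0.4689, 0.2505, 0.0602]
tcp_rot: [-0.0, -0.134, 0.991, -0.0]
force: [1.2, 0.6, 0.2]
grip_width: 0.0847
finger_force: 0.0
```

Emit:
send_rows(
  rows=[
    [[0, 0, -0.005, 0, 0, 0, 0.085], [0, 0, -0.015, 0, 0, 0, 0.085], [0, 0, -0.03, 0, 0, 0, 0.085], [0, 0, -0.03, 0, 0, 0, 0.085], [0, 0, -0.02, 0, 0, 0, 0.085], [0, -0.02, -0.01, 0, 0, 0, 0.085], [0, -0.035, 0, 0, 0, 0, 0.085], [0, -0.035, 0, 0, 0, 0, 0.085], [0, -0.035, 0, 0, 0, 0, 0.085], [0, -0.035, 0, 0, 0, 0, 0.085], [0, -0.035, 0, 0, 0, 0, 0.085], [0, -0.03, 0, 0, 0, 0, 0.085], [0, -0.02, 0, 0, 0, 0, 0.085], [0, 0, 0, 0, 0, 0, 0.085], [0, 0, 0, 0, 0, 0, 0.085]],
  ],
)

```text
time_s: 12.35
tool_pos: [0.5339, 0.0142, 0.1705]
tcp_rot: [0.0, -0.133, 0.991, 0.0]
force: [-0.1, 0.0, -0.4]
grip_width: 0.085
finger_force: 0.0
```

```bash
python3 - <<'E'
from h import *
np.set_printoptions(precision=4,suppress=True)
a=read_camera('top');b=read_camera('side')
cv2.imwrite('pics/e1.png',np.hstack([cv2.resize(a[150:250,115:215,::-1],(400,400),interpolation=2),cv2.resize(b[190:290,130:230,::-1],(400,400),interpolation=2)]))
g=proj("top",[.4689,.2505,.0705]);h=proj("side",[.4689,.2505,.0705])
T=discs("top",a,dict(st=g));S=discs("side",b,dict(st=h));print(g,h,T,S,tri(T["st"][0],S["st"][0]))
go([.4,0,.1])
E
```

```text
Traceback (most recent call last):
  File "h.py", line 22, in discs
    cs,_=cv2.findContours(m,cv2.RETR_EXTERNAL,cv2.CHAIN_APPROX_NONE); k=max(cs,key=cv2.contourArea)
                                                                        ~~~^^^^^^^^^^^^^^^^^^^^^^^^
ValueError: max() iterable argument is empty
```

View pics/e1.png

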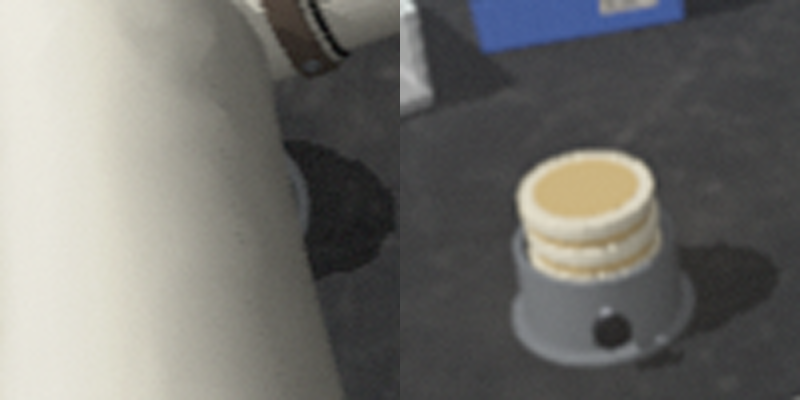

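The side view shows the dish flat on the stack, at (587,190) in the right half. The arm blocks the top view, so I check the centring from the side view alone.

```bash
python3 - <<'E'
from h import *
np.set_printoptions(precision=4,suppress=True)
b=read_camera('side');h=proj("side",[.4689,.2505,.0705])
S=discs("side",b,dict(st=h))["st"];print(h,S)
for z in(.069,.0705,.072): print(at_z("side",S[1],z)-[.4686,.2498,0])
E
```

```text
[176.1015 236.4061] (array([175.971, 236.718]), array([175.8264, 236.7946]), (12.276711463928223, 24.304317474365234))
[0.0015 0.001  0.069 ]
[-0.0007  0.0016  0.0705]
[-0.0029  0.0021  0.072 ]
```

Centred within about 3 mm, level and released, so I hand in.

```bash
python3 -c "
from station import *
print(sign_off())"
```

```text
the job is handed in; nothing more can be done
None
```

The loose dish is on the smaller stack: I felt contact at about 4–6 N, let go, and the side camera showed it flat and within about 3 mm of centre (the top view was blocked by the arm); the job is handed in, but no verdict came back.

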